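Reset the stalled inspection stage and hold its tray clear

ROBOT

A 6-joint arm with a two-finger parallel gripper is mounted at the origin on the work surface. World frame = base frame: x ahead of the robot, y to its left, z up, the work surface at z = 0. Lengths are in m, angles in rad, forces in N, time in s.
With the tool pointing down it reaches from about 0.35 to 0.775 m from the base axis. Payload 5.5 kg.
Tool frame: the origin (TCP) lies between the finger pads; the fingertips stand 19 mm ahead of it and the grasp point (between the pads) is the TCP (env.tcp_to_tips is the distance from the TCP to the fingertips, in m); z points along the fingers, y is the direction in which the jaws open and shut (so a half turn about z gives the same grasp; the last joint's range is limited). The gripper opens to 85 mm and grips with 20 to 120 N. Pads are 22 mm wide; open, the fingers measure 114 mm over their backs; the gripper's body (76 mm by 85 mm) begins 54 mm behind the grasp point. The pads swing forward as they close: fully open they stand 13 mm farther back than shut.
Start: joints at [-1.291, 0.313, 0.046, 1.304, 0, 1.431], TCP at [0.234, -0.525, 0.227] pointing down, gripper open.
Joint ranges: [-2.76, 2.76], [-0.86, 1.69], [-1.03, 1.26], [-2.2, 2.34], [-1.47, 1.5], [-3.14, 3.14]. Speed limits (rad/s): [2.57, 2.57, 3.14, 3.14, 3.14, 3.14].

INTERFACE

Orientations are given as a unit quaternion [w, x, y, z].
In Python, from workcell import env, eyes, job gives the robot as it stands. The module is installed in compiled form; this text tells all that it offers.
- The arm moves only by the tool move_arm, never from a script. Its argument "commands" is a list of rows, each a list of 3 entries, a list of its own where there are three numbers: the shift along the world's x, y, z as a fraction of full scale, then the turn, a rotation vector about the world's x, y, z as a fraction of full scale, then the gripper command: -1 is shut, 1 is fully open, values between are in proportion. In form: [[[x, y, z], [wx, wy, wz], gripper], ...]. A call has 1 to 5 rows; each row shifts and turns the commanded pose from where the row before left it; what a row does not reach is not made up. Full scale, the value 1, is 0.04 m for a shift and 8 degrees for a turn. A row lasts 1/10 s, in which the tool goes at most 50 mm and 8.59 degrees, less where a joint would pass 70% of its speed; a pose out of reach is approached as far as the arm can. A call with a number of a shift or a turn outside -1 to 1 is refused whole. A call with a gripper value outside its range is refused whole. The fingers move at their own pace and stop on an object; "newtons" is the grip in N (left out, the last holds). Time passes only in rows, so rows that do not move let the fingers close. It gives the time, the measured TCP pose, the force and the opening at its end, in the units of the state.
- env.get_state(): the state, without advancing time (a new reading comes with each control period).
- eyes.read_camera(name): name is "side" or "top" or "wrist"; returns a dict with "frame" (384x512x3 uint8, red, green, blue), "mtx" (3x3 intrinsics, pixels), "k1" (the pictures are not rectified: a ray, as slopes to the right and down, at radius r is drawn at 1 + k1 r^2 times it, then the intrinsics apply), "camera_from_world" (4x4, takes a point from world to camera coordinates); the wrist camera has in their place "mount" (4x4, takes a point from camera to tool coordinates, whose origin is the TCP and whose axes are the flange's). Camera axes: x right, y down, z forward; pixel columns grow to the right and rows downward; lengths in m; the calibration is good to about 2 mm. A picture is of the moment at which its call begins: read the wrist's pose just before it. There is no depth.
- job.hand_in(): hands the job in, once; it reports no verdict.
The state is a dict: "clock": time; "joint_pos": joint angles; "qvel": joint speeds; "tau": joint torques, N m; "tcp_pos": TCP position; "orientation": TCP orientation; "wrist_force": force on the tool from outside, world axes, zero at the start; "ft_torque": the same for the moment, N m; "finger_gap": finger opening in m.
Only numpy, scipy, OpenCV 4.12 (cv2) and the standard library are available. Lean on these libraries where they do the work, as an engineer would, in place of code of your own. Each camera call takes 0.05 s, during which the arm holds its last target.

TASK

The inspection stage has stalled with a loaded tray of sensor packages on its nest: push the mushroom stop button on the small control box all the way in so that it latches, then twist it clockwise as far as it goes so that it comes fully out again, which clears the fault. Then take the loaded tray from above by its two long sides, lift it straight up without tipping it, and finish while still holding it about 12 cm (at least 10 cm) above the nest, level and still, with every package in its pocket, so that the stage can run home underneath. Leave everything else on the bench where it is.

Things in the scene. Friction and masses are not known exactly. Their poses are not given: they have to be found in the camera images.
- stop_box: Fixed control box, 72 x 72 mm and 54 mm high, carrying one mushroom stop button in the middle of its top on a flat collar (60 mm wide, top at 56.5 mm). Origin: centre of the underside, on the table; z up. It can stand on either side of the stage; a dark box of like size with a small 26 mm dimmer knob and a rocker switch stands on the other side and is no part of the job.
- stop_top (a point): Centre of the top of the mushroom head, 94 mm above the table when the button is out and 88 mm when it is pushed in. The head is 40 mm across and 22 mm high with a rounded top: its straight grippable side runs from 5.5 to 19 mm below this point, and its underside is 18 mm above the box when out, 12 mm when in. z is the turning axis, up.
- stop_press (a joint): How far the button has been pushed in, in m: 0 as it starts, 0.006 fully in, where it stands firm. It pushes back with 5 to 7 N on the way against its spring and latch, and stays in when let go. It keeps its value when the head is then turned out.
- stop_turn (a joint): Turn of the mushroom head in rad, growing clockwise seen from above: 0 at the start, stop at 0.7 (40 degrees). As it turns, the head climbs evenly by 6 mm, so that a pushed-in head is fully out again at 0.7; it stays where it is left. Turning takes 0.05 N m; the head may slide up between the fingers that turn it, or they may rise with it.
- carriage: Fixed: upper carriage of the two-axis stage, standing where the stage stalled. Plate 130 x 130 mm with its top 54 mm above the table; on its middle the raised nest block, 92 mm long (x) and 40 mm wide (y), top 80 mm above the table, with a low end stop (5 mm high, 26 mm wide) at each end, and nothing beside its long sides. Origin: centre of the plate's underside, 44 mm above the table; x along the nest.
- tray: The loaded tray on the nest: open black plastic tray, 84 mm long (x), 54 mm wide (y), 16 mm high, walls 3 mm, six pockets in two rows of three. It overhangs the nest by 7 mm on each long side. Origin: centre of the underside, 80 mm above the table at the start; z up. Weighs 55 to 100 g empty.
- chip1: Sensor package lying loose in a corner pocket of the tray: 17 x 17 mm, 4 mm thick, 10 to 16 g. Origin: centre of its underside.
- chip2: Second package, same shape, loose in a middle pocket.
- chip3: Third package, same shape, loose in a corner pocket.
- chip4: Fourth package, same shape, loose in a corner pocket.
- spare_tray: Bystander, loose: two empty trays of the same kind stacked on the mat, 84 x 54 x 32 mm. Origin: centre of the underside.
- bottle: Bystander, loose: amber bottle, 56 mm wide, 120 mm high. Origin: centre of the underside.
- loupe: Bystander, loose: black eye loupe, 38 mm wide, 34 mm high. Origin: centre of the underside.
- tweezers: Bystander, loose: steel tweezers lying flat, 135 mm long, 8 mm high. Origin: middle, underside.
- blower: Bystander, loose: rubber dust blower standing nozzle up, 54 mm wide, 115 mm high. Origin: centre of the underside.
- jar: Bystander, loose: small clear jar with a black cap, 48 mm wide, 55 mm high. Origin: centre of the underside.
Things that resemble listed ones, but are neither listed nor needed, are in the scene too. What is shaped like the stop_box but purple is not meant.

How it is judged:
By the outcome, as a careful person would: the job done as asked, in the order asked, and still so for the second after the job is handed in, while the arm keeps its last pose, push and grip.
It also fails if it takes over 53 s, if anything falls off the work surface, if the arm or the gripper's body presses on something with over 40 N, if the wrist force passes 120 N, or if a joint passes its speed limit or range.

## Working session

There is one attempt and no reset: what is moved stays moved. The work goes in short steps, Python scripts to look and compute and a tool call to move; the robot and the scene stay as the last step left them, time stands still between calls to the robot, and variables do not carry over. Pictures are saved under pics/ and viewed, and the job is handed in when it is done.

Besides the shell and the picture viewer there is one more tool, called after "Call:" as name(argument=value, ...) on one line, values as JSON. move_arm: Moves the arm, as the interface text tells. Its arguments: {"type":"object","properties":{"commands":{"type":"array","items":{"type":"array"}},"newtons":{"type":"number"}},"required":["commands"]}

```bash
mkdir -p pics
cat > h.py <<'E'
import numpy as np, cv2
from workcell import env, eyes, job
def snap(name,fn):
    c=eyes.read_camera(name); f=c["frame"]; cv2.imwrite(f"pics/{fn}.png",cv2.cvtColor(f,cv2.COLOR_RGB2BGR)); return c
E
python3 - <<'E'
from h import *
s=env.get_state(); print({k:np.round(v,4) if not isinstance(v,dict) else v for k,v in s.items()})
import pickle
for n in("side","top"):
    c=snap(n,n+"0"); pickle.dump(c,open(n+"0.pkl","wb")); print(n,c["mtx"],c["k1"],np.round(c["camera_from_world"],4).tolist())
s=env.get_state(); c=snap("wrist","wrist0"); print(c["mtx"],c["k1"],c["mount"])
E
```

```text
{'clock': np.float64(0.0), 'joint_pos': array([-1.2906,  0.314 ,  0.0449,  1.3036,  0.    ,  1.4312]), 'qvel': array([-0.0004,  0.0005, -0.0002, -0.0011,  0.0006,  0.0001]), 'tau': array([ 2.70000e-03, -4.80627e+01,  2.98534e+01,  1.92000e-02,
        1.00000e-04, -0.00000e+00]), 'tcp_pos': array([ 0.2342, -0.5246,  0.2262]), 'orientation': array([-9.000e-04,  9.781e-01,  2.084e-01, -1.000e-04]), 'wrist_force': array([-0.4975,  0.3414, -0.5291]), 'ft_torque': array([0.0417, 0.0228, 0.009 ]), 'finger_gap': np.float64(0.0858)}
side [[424.1859363    0.         251.17358481]
 [  0.         424.1859363  191.13803587]
 [  0.           0.           1.        ]] -0.09335697414550768 [[-0.9306, -0.366, -0.0061, 0.4652], [-0.1871, 0.4899, -0.8515, 0.1816], [0.3147, -0.7912, -0.5243, 1.1781], [0.0, 0.0, 0.0, 1.0]]
top [[422.81850227   0.         251.58008185]
 [  0.         422.81850227 190.59020998]
 [  0.           0.           1.        ]] -0.13226024446173357 [[0.0088, -1.0, 0.0046, -0.0501], [-0.9946, -0.0092, -0.1038, 0.5264], [0.1038, -0.0037, -0.9946, 1.1224], [0.0, 0.0, 0.0, 1.0]]
[[294.4722132    0.         251.42014852]
 [  0.         294.4722132  190.06699293]
 [  0.           0.           1.        ]] -0.06188977863721921 [[-3.35540044e-04 -9.61448060e-01 -2.74986391e-01  6.86783908e-02]
 [ 9.99999802e-01 -1.75999536e-04 -6.04850167e-04 -4.27097016e-04]
 [ 5.33134542e-04 -2.74986540e-01  9.61447928e-01 -1.47508219e-01]
 [ 0.00000000e+00  0.00000000e+00  0.00000000e+00  1.00000000e+00]]
```

View pics/top0.png

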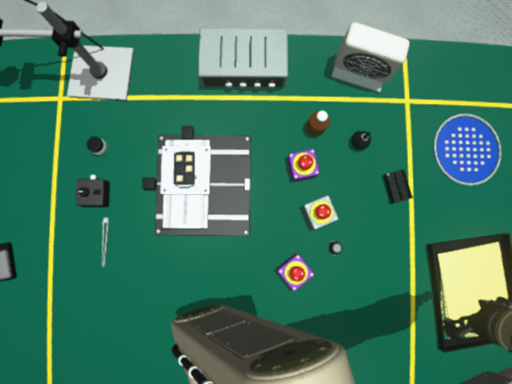

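View pics/side0.png

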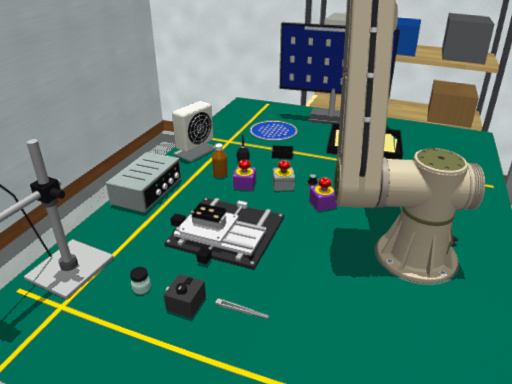

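View pics/wrist0.png

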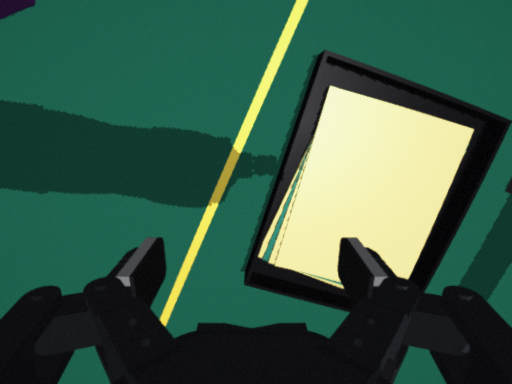

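Candidates for the stop button in the top view are the purple box at (304,163), the light grey/white box at (321,211), the purple box at (296,271) and the dark dimmer box at (92,190). By the description it is the non-purple one at (321,211). I'll check that in a crop and measure it.

```bash
cat >> h.py <<'E'
import pickle
def ray(c,uv,T=None):
    uv=np.atleast_2d(np.array(uv,float)); K=c["mtx"]; d=np.array([c["k1"],0,0,0,0.])
    n=cv2.undistortPoints(uv[:,None],K,d)[:,0]
    if T is None: T=np.linalg.inv(c["camera_from_world"])
    D=np.c_[n,np.ones(len(n))]@T[:3,:3].T
    return T[:3,3],D
def onz(c,uv,z,T=None):
    o,D=ray(c,uv,T); t=(z-o[2])/D[:,2]; return o+D*t[:,None]
def proj(c,P):
    P=np.atleast_2d(P).astype(float); M=c["camera_from_world"]
    return cv2.projectPoints(P,cv2.Rodrigues(M[:3,:3])[0],M[:3,3],c["mtx"],np.array([c["k1"],0,0,0,0.]))[0][:,0]
def tri(c1,u1,c2,u2):
    o1,d1=ray(c1,u1);o2,d2=ray(c2,u2);d1=d1[0];d2=d2[0]
    t=np.linalg.lstsq(np.c_[d1,-d2],o2-o1,rcond=None)[0]
    a=o1+t[0]*d1;b=o2+t[1]*d2; return (a+b)/2,np.linalg.norm(a-b)
def wristT(c,s):
    w,x,y,z=s["orientation"]; from scipy.spatial.transform import Rotation as R
    T=np.eye(4);T[:3,:3]=R.from_quat([x,y,z,w]).as_matrix();T[:3,3]=s["tcp_pos"]; return T@c["mount"]
E
python3 - <<'E'
from h import *
t=pickle.load(open("top0.pkl","rb"));s=pickle.load(open("side0.pkl","rb"))
for c,n,u0,v0 in((t,"top",285,185),(s,"side",255,150)):
    f=c["frame"][v0:v0+60,u0:u0+70]
    cv2.imwrite(f"pics/crop_{n}.png",cv2.cvtColor(cv2.resize(f,None,fx=8,fy=8,interpolation=cv2.INTER_CUBIC),cv2.COLOR_RGB2BGR))
f=t["frame"][125:240,140:260]
cv2.imwrite("pics/crop_tray.png",cv2.cvtColor(cv2.resize(f,None,fx=5,fy=5,interpolation=cv2.INTER_CUBIC),cv2.COLOR_RGB2BGR))
def cent(c,pred,box):
    f=c["frame"].astype(int);m=pred(f);k=np.zeros_like(m);u0,v0,u1,v1=box;k[v0:v1,u0:u1]=1
    v,u=np.nonzero(m&k);return np.array([u.mean(),v.mean()]),len(u),(u.min(),u.max(),v.min(),v.max())
red=lambda f:(f[...,0]>120)&(f[...,1]<70)&(f[...,2]<80)
a=cent(t,red,(300,190,340,232));b=cent(s,red,(270,150,300,190))
print(a,b,onz(t,a[0],0.085)); print(tri(t,a[0],s,b[0]))
E
```

```text
(array([321.99019608, 211.40196078]), 102, (np.int64(316), np.int64(329), np.int64(205), np.int64(218))) (array([283.70454545, 163.75      ]), 44, (np.int64(278), np.int64(289), np.int64(161), np.int64(166))) [[ 0.46851966 -0.22743957  0.085     ]]
(array([ 0.46817313, -0.2264664 ,  0.09071842]), np.float64(5.245001167426157e-05))
```

View pics/crop_top.png

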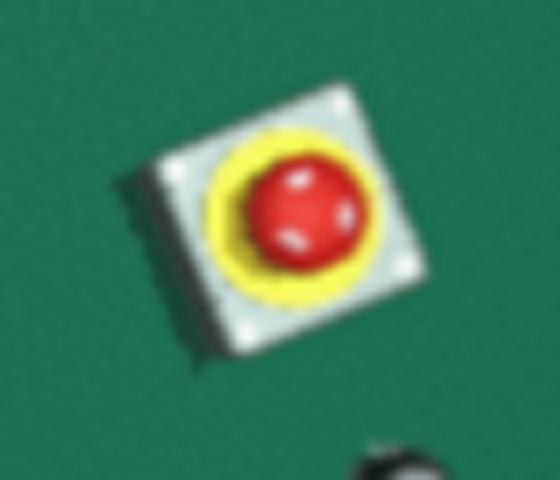

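View pics/crop_side.png

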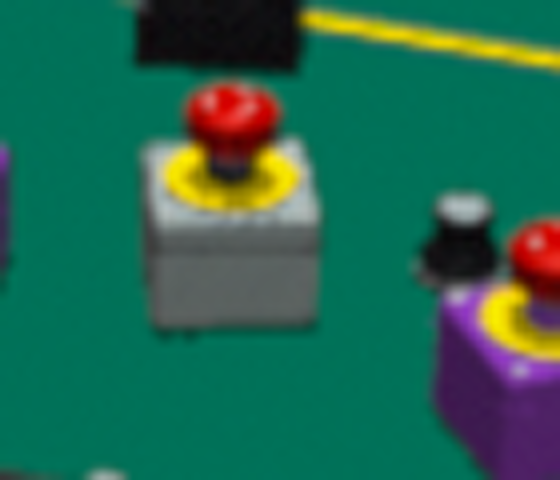

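View pics/crop_tray.png

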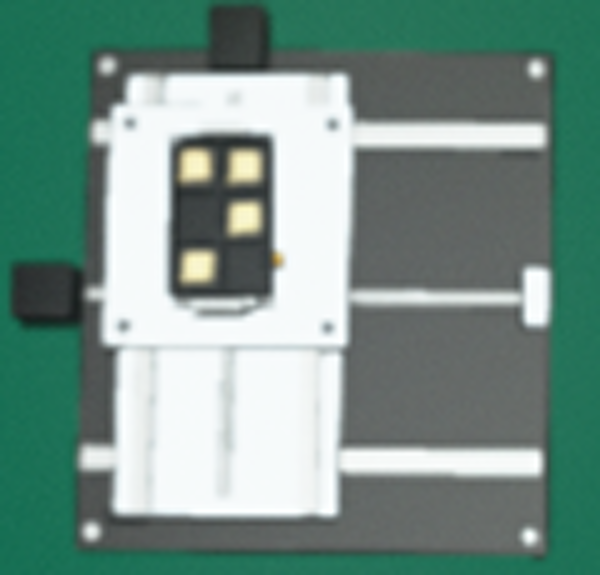

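The crops show a light grey box with a yellow collar and a red mushroom head at (322,211) in the top view and (284,164) in the side view. It is not purple, so this is the target. The tray in the top view is a dark rectangle around (185,168). Next I'll measure the tray and its neighbours.

Run:
```python
from h import *
t=pickle.load(open("top0.pkl","rb"));s=pickle.load(open("side0.pkl","rb"))
print(env.tcp_to_tips)
f=t["frame"].astype(int); red=((f[...,0]>120)&(f[...,1]<70)&(f[...,2]<80)).astype(np.uint8)
n,l,st,ce=cv2.connectedComponentsWithStats(red)
for i in range(1,n):
    if st[i,4]>30: print("red",st[i],ce[i],onz(t,ce[i],.088)[0])
dark=np.zeros(f.shape[:2],np.uint8); dark[148:190,170:198]=(f.sum(2)<450)[148:190,170:198]
m=cv2.morphologyEx(dark,cv2.MORPH_CLOSE,np.ones((7,7)))
cs=max(cv2.findContours(m,0,2)[0],key=cv2.contourArea); r=cv2.minAreaRect(cs); print(r)
P=onz(t,cv2.boxPoints(r),.093); print(P, P.mean(0), np.linalg.norm(np.diff(P,axis=0),axis=1))
print("box corners",onz(t,[[185+100/5*0,0]],.05)) if 0 else None
for n_,uv,z in(("bottle",(318,122),.1),("blower",(361,140),.08),("loupe",(336,247),.034)):print(n_,onz(t,uv,z)[0])
# head circle from crop top (308,212)/8
hb=(285+308/8,185+212/8); print(onz(t,hb,.083))
f2=s["frame"][190:270,160:290]
cv2.imwrite("pics/crop_side_tray.png",cv2.cvtColor(cv2.resize(f2,None,fx=6,fy=6,interpolation=cv2.INTER_CUBIC),cv2.COLOR_RGB2BGR))
```

```text
0.019
red [298 155  14  14 105] [304.67619048 162.07619048] [ 0.59644015 -0.1826844   0.088     ]
red [316 205  14  14 102] [321.99019608 211.40196078] [ 0.46835106 -0.22692512  0.088     ]
red [290 267  14  14  99] [296.         273.13131313] [ 0.31064154 -0.15992808  0.088     ]
((184.5, 169.5), (35.0, 21.0), 90.0)
[[0.61906194 0.15753977 0.093     ]
 [0.61937907 0.10263468 0.093     ]
 [0.52794722 0.10039328 0.093     ]
 [0.52745923 0.15475482 0.093     ]] [0.57346187 0.12883064 0.093     ] [0.054906   0.09145932 0.05436373]
bottle [ 0.70097274 -0.2169549   0.1       ]
blower [ 0.65940422 -0.33509084  0.08      ]
loupe [ 0.37572575 -0.27378948  0.034     ]
[[ 0.46840515 -0.23171951  0.083     ]]
```

View pics/crop_side_tray.png

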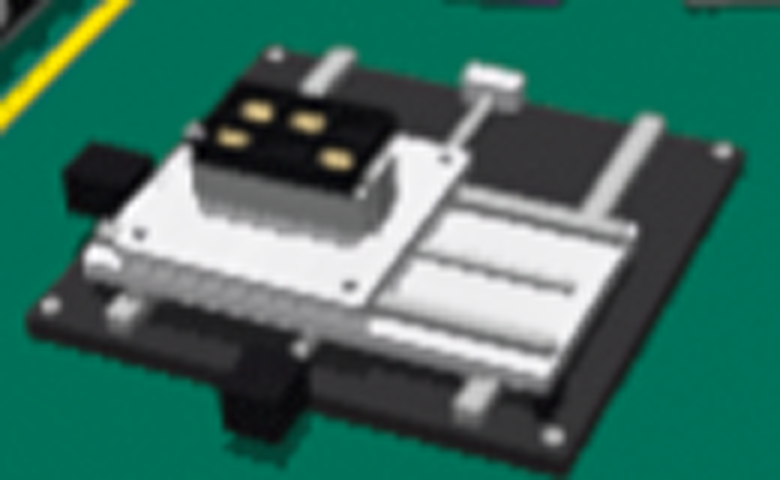

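Call:
move_arm(commands=[[[0.3,0.37,0.1],[0,0,0.97],1],[[0.3,0.37,0.1],[0,0,0.97],1],[[0.3,0.37,0.1],[0,0,0.97],1],[[0.3,0.37,0.1],[0,0,0.97],1],[[0.3,0.37,0.1],[0,0,0.97],1]])

```text
clock: 0.65
tcp_pos: [0.2947, -0.4503, 0.2469]
orientation: [-0.0, 0.852, 0.524, 0.0]
wrist_force: [-0.2, -0.6, -1.0]
finger_gap: 0.0853
```

Call:
move_arm(commands=[[[0.3,0.37,0],[0,0,0.97],1],[[0.3,0.37,0],[0,0,0.97],1],[[0.3,0.37,0],[0,0,0.97],1],[[0.3,0.37,0],[0,0,0.97],1],[[0.3,0.37,0],[0,0,0.97],1]])

```text
clock: 1.15
tcp_pos: [0.3547, -0.3763, 0.2468]
orientation: [-0.0, 0.63, 0.777, 0.0]
wrist_force: [-0.3, 0.1, 0.5]
finger_gap: 0.085
```

Call:
move_arm(commands=[[[0.3,0.37,0],[0,0,0.97],1],[[0.3,0.37,0],[0,0,0.97],1],[[0.3,0.37,0],[0,0,0.97],1],[[0.3,0.37,0],[0,0,0.97],1],[[0.3,0.37,0],[0,0,0.97],1]])

```text
clock: 1.65
tcp_pos: [0.4147, -0.3023, 0.2468]
orientation: [-0.0, 0.336, 0.942, 0.0]
wrist_force: [0.4, 0.3, 0.5]
finger_gap: 0.0852
```

Call:
move_arm(commands=[[[0.3,0.37,0],[0,0,0.97],1],[[0.3,0.37,0],[0,0,0.97],1],[[0.3,0.37,0],[0,0,0.97],1],[[0.3,0.37,0],[0,0,0.97],1],[[0.15,0.2,0],[0,0,0.97],1]])

```text
clock: 2.15
tcp_pos: [0.4689, -0.2347, 0.2468]
orientation: [-0.0, 0.003, 1.0, 0.0]
wrist_force: [-0.6, -0.3, -0.2]
finger_gap: 0.0855
```

```bash
cat >> h.py <<'E'
def redw(c,T,z):
    f=c["frame"].astype(int); red=((f[...,0]>100)&(f[...,1]<80)&(f[...,2]<90)).astype(np.uint8)
    n,l,st,ce=cv2.connectedComponentsWithStats(red)
    for i in range(1,n):
        if st[i,4]>300:
            cs=max(cv2.findContours((l==i).astype(np.uint8),0,2)[0],key=cv2.contourArea); (u,v),r=cv2.minEnclosingCircle(cs)
            P=onz(c,[(u,v),(u+r,v)],z,T);print(st[i],(u,v,r),P[0],np.linalg.norm(P[1]-P[0]))
E
python3 - <<'E'
from h import *
s=env.get_state(); c=snap("wrist","w1"); T=wristT(c,s); pickle.dump((c,T),open("w1.pkl","wb"))
print(s["tcp_pos"]); redw(c,T,.082)
E
```

```text
[ 0.46893174 -0.23469106  0.24677781]
[ 302    0   44   34 1050] (324.1204528808594, 11.745593070983887, 22.235122680664062) [ 0.30890893 -0.1633752   0.082     ] 0.02168567914145928
[236 156  37  37 925] (253.5, 174.0, 18.607892990112305) [ 0.46899735 -0.23225147  0.082     ] 0.020216042075729704
[276 266  33  30 692] (292.406494140625, 279.39837646484375, 16.985958099365234) [ 0.60041258 -0.18552889  0.082     ] 0.020760036747263386
```

View pics/w1.png

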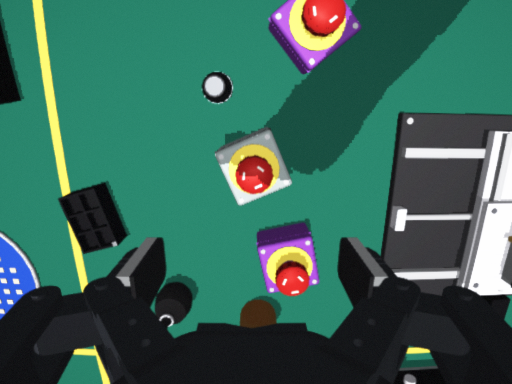

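The head lies at (253,174) in the wrist view, which is (0.469, -0.232) with a radius of 20.2 mm. Its diameter fits, and the top view agrees. I'll shut the fingers and come down over it.

Call:
move_arm(commands=[[[0,0.07,-0.6],[0,0,0],-1],[[0,0,-0.6],[0,0,0],-1],[[0,0,-0.6],[0,0,0],-1],[[0,0,-0.6],[0,0,0],-1],[[0,0,-0.3],[0,0,0],-1]], newtons=60)

```text
clock: 2.7
tcp_pos: [0.467, -0.2326, 0.1369]
orientation: [-0.001, 0.008, 1.0, 0.001]
wrist_force: [0.0, 0.1, 0.6]
finger_gap: 0.0124
```

Call:
move_arm(commands=[[[0,0,0],[0,0,0],-1],[[0,0,0],[0,0,0],-1],[[0,0,-0.1],[0,0,0],-1],[[0,0,-0.1],[0,0,0],-1],[[0,0,-0.05],[0,0,0],-1]])

```text
clock: 3.2
tcp_pos: [0.4685, -0.2332, 0.1293]
orientation: [0.0, 0.007, 1.0, -0.0]
wrist_force: [1.1, 0.3, -0.2]
finger_gap: 0.0001
```

Call:
move_arm(commands=[[[0,0.03,-0.1],[0,0,0],-1],[[0,0,-0.1],[0,0,0],-1],[[0,0,-0.1],[0,0,0],-1],[[0,0,-0.05],[0,0,0],-1],[[0,0,0],[0,0,0],-1]])

```text
clock: 3.7
tcp_pos: [0.4681, -0.2318, 0.1147]
orientation: [-0.0, 0.007, 1.0, 0.0]
wrist_force: [0.9, 0.3, 0.8]
finger_gap: 0.0004
```

Call:
move_arm(commands=[[[0,0,-0.03],[0,0,0],-1],[[0,0,-0.03],[0,0,0],-1],[[0,0,-0.03],[0,0,0],-1],[[0,0,-0.03],[0,0,0],-1],[[0,0,0],[0,0,0],-1]])

```text
clock: 4.2
tcp_pos: [0.4683, -0.2318, 0.1101]
orientation: [-0.0, 0.006, 1.0, 0.0]
wrist_force: [0.6, -0.1, -0.2]
finger_gap: -0.0004
```

Call:
move_arm(commands=[[[0,0,-0.03],[0,0,0],-1],[[0,0,-0.03],[0,0,0],-1],[[0,0,0],[0,0,0],-1]])

```text
clock: 4.5
tcp_pos: [0.4682, -0.2318, 0.1077]
orientation: [-0.0, 0.007, 1.0, 0.0]
wrist_force: [-0.6, 0.5, 0.7]
finger_gap: 0.0
```

No contact force at tip height 0.089, which I did not expect. I'll look before going further.

Run:
```python
from h import *
s=env.get_state(); print(s["wrist_force"],s["ft_torque"],s["tau"])
c=snap("wrist","w2"); redw(c,wristT(c,s),.082)
c=snap("side","s2"); f=c["frame"][100:210,220:350]
cv2.imwrite("pics/s2c.png",cv2.cvtColor(cv2.resize(f,None,fx=5,fy=5,interpolation=cv2.INTER_CUBIC),cv2.COLOR_RGB2BGR))
```

```text
[-0.6140371   0.48064348  0.70889991] [-0.01726283  0.0464606   0.0289205 ] [-7.60695868e-03 -4.35579407e+01  2.72266817e+01 -5.03967516e-02
 -5.36333653e-05  3.69437601e-05]
[ 219  192   65   51 1865] (251.2074432373047, 224.55580139160156, 33.16573715209961) [ 0.46957973 -0.23193066  0.082     ] 0.0210202051884477
```

View pics/w2.png

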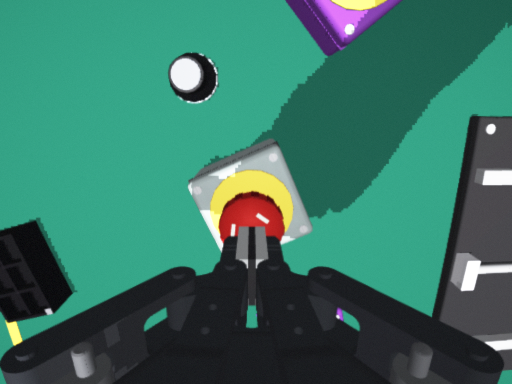

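View pics/s2c.png

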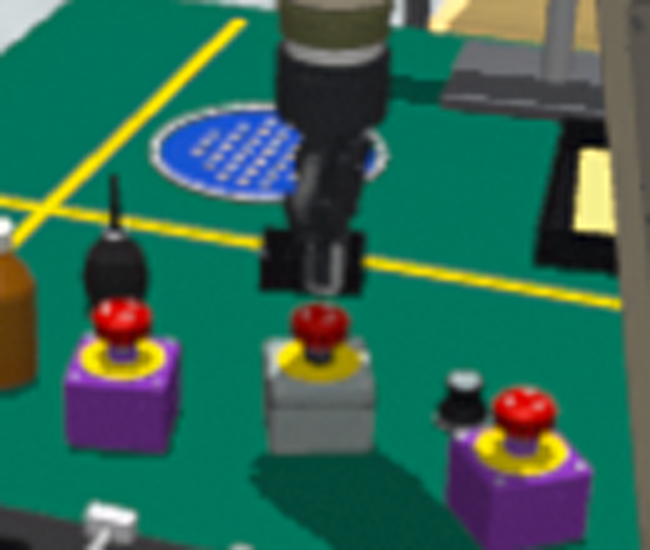

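The side view shows a gap of about 2 px (~5 mm) between the fingertips and the head, so no contact has been made yet. I'll continue down in small steps.

Call:
move_arm(commands=[[[0,0,-0.03],[0,0,0],-1],[[0,0,-0.03],[0,0,0],-1],[[0,0,0],[0,0,0],-1]])

```text
clock: 4.9
tcp_pos: [0.4682, -0.2318, 0.1053]
orientation: [-0.0, 0.007, 1.0, 0.0]
wrist_force: [-0.4, 0.0, -0.3]
finger_gap: -0.0002
```

Call:
move_arm(commands=[[[0,0,-0.03],[0,0,0],-1],[[0,0,-0.03],[0,0,0],-1],[[0,0,0],[0,0,0],-1]])

```text
clock: 5.2
tcp_pos: [0.4682, -0.2318, 0.1029]
orientation: [-0.0, 0.007, 1.0, 0.0]
wrist_force: [-0.2, 0.5, 0.4]
finger_gap: 0.0001
```

Call:
move_arm(commands=[[[0,0,-0.03],[0,0,0],-1],[[0,0,-0.03],[0,0,0],-1],[[0,0,0],[0,0,0],-1]])

```text
clock: 5.5
tcp_pos: [0.4683, -0.2318, 0.1005]
orientation: [-0.0, 0.007, 1.0, 0.0]
wrist_force: [0.2, -0.5, 0.4]
finger_gap: -0.0004
```

Run:
```python
from h import *
c=snap("side","s3"); f=c["frame"][130:200,250:320]
cv2.imwrite("pics/s3c.png",cv2.cvtColor(cv2.resize(f,None,fx=8,fy=8,interpolation=cv2.INTER_CUBIC),cv2.COLOR_RGB2BGR))
s=env.get_state(); print(proj(c,[[.4683,-.2318,.1005],[.4683,-.2318,.0815],[.469,-.232,.094]]))
c=snap("wrist","w3"); T=wristT(c,s); M=np.linalg.inv(T); cc=dict(c,camera_from_world=M); print(proj(cc,[[.4683,-.2318,.1005],[.4683,-.2318,.0815],[.469,-.232,.094]]))
c=snap("top","t3")
f=c["frame"][170:240,280:350]
cv2.imwrite("pics/t3c.png",cv2.cvtColor(cv2.resize(f,None,fx=8,fy=8,interpolation=cv2.INTER_CUBIC),cv2.COLOR_RGB2BGR))
```

```text
[[284.22883773 160.54552353]
 [284.04283915 165.42554841]
 [283.98877236 162.16318508]]
[[251.50941463 240.31867539]
 [251.48420014 226.72765297]
 [251.16608161 236.46878604]]
```

View pics/s3c.png

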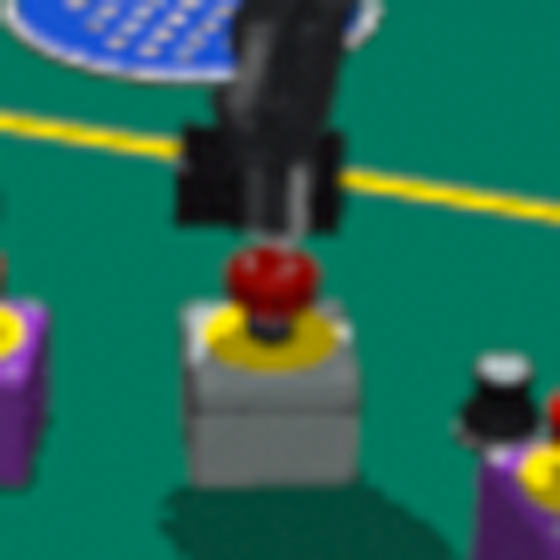

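View pics/w3.png

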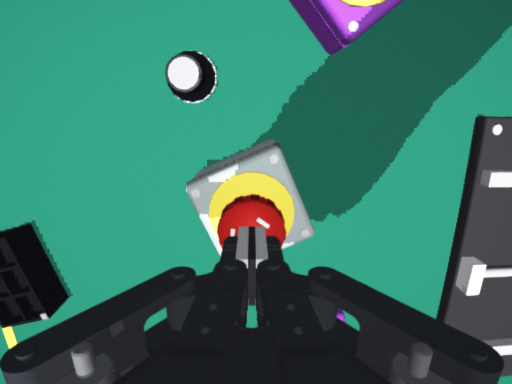

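View pics/t3c.png

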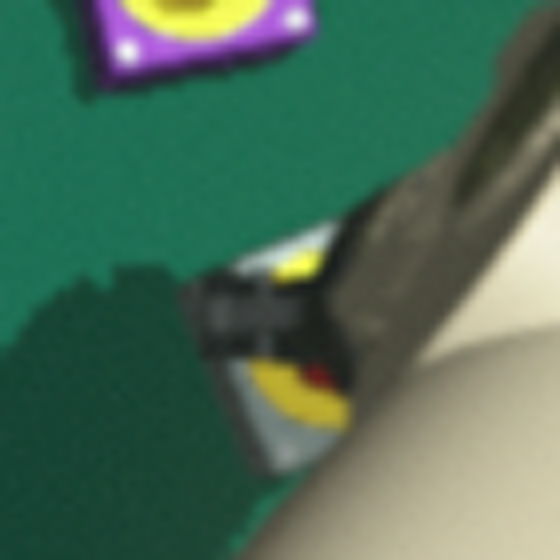

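Run:
```python
from h import *
s=env.get_state(); c=eyes.read_camera("wrist"); print(s["tcp_pos"],s["finger_gap"],s["wrist_force"])
M=np.linalg.inv(c["mount"]); cc=dict(c,camera_from_world=M)
for x in(0.011,0,-.011):
  for z in (-.02,-.01,0,.005,.01,.019): print(x,z,proj(cc,[[x,0,z]])[0])
f=c["frame"][170:290,190:310]
cv2.imwrite("pics/w3c.png",cv2.cvtColor(cv2.resize(f,None,fx=5,fy=5,interpolation=cv2.INTER_CUBIC),cv2.COLOR_RGB2BGR))
```

```text
[ 0.46835956 -0.23191525  0.10071692] -0.00010572264103376295 [-0.2432723  -0.2259162  -0.14912194]
0.011 -0.02 [251.41070642 237.59046922]
0.011 -0.01 [251.40596843 229.11696664]
0.011 0 [251.40180395 221.66362054]
0.011 0.005 [251.39990548 218.26413418]
0.011 0.01 [251.39811564 215.05817952]
0.011 0.019 [251.39513958 209.72537088]
0 -0.02 [251.41853104 258.36957454]
0 -0.01 [251.41340127 248.78698876]
0 0 [251.4088773  240.32808794]
0 0.005 [251.40681033 236.46078916]
0 0.01 [251.40485901 232.80844889]
0 0.019 [251.40160889 226.72203974]
-0.011 -0.02 [251.42600159 278.16516748]
-0.011 -0.01 [251.42052493 267.59812278]
-0.011 0 [251.41567867 258.23667211]
-0.011 0.005 [251.41345942 253.94644591]
-0.011 0.01 [251.41136148 249.88883169]
-0.011 0.019 [251.40786108 243.11456304]
```

View pics/w3c.png

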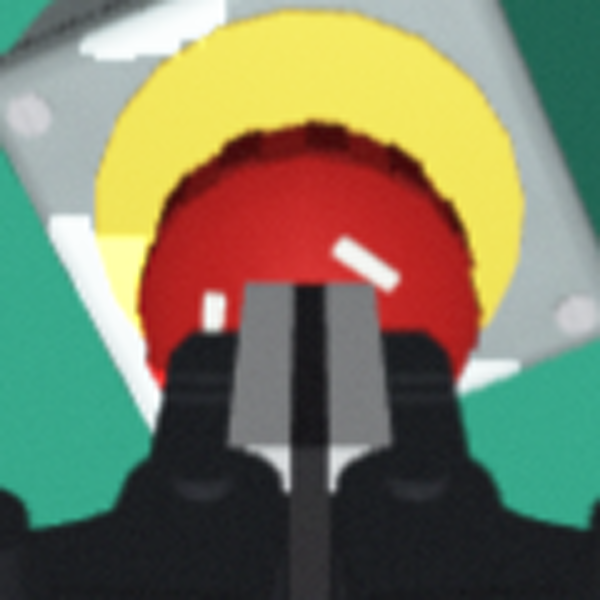

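Both the wrist and side views put the shut fingertips a few mm behind the reported TCP instead of 19 mm ahead. Measured contact will settle it, so I'll keep descending in small steps.

Call:
move_arm(commands=[[[0,0,-0.04],[0,0,0],-1],[[0,0,-0.04],[0,0,0],-1],[[0,0,0],[0,0,0],-1]])

```text
clock: 6.0
tcp_pos: [0.4682, -0.2318, 0.0972]
orientation: [-0.0, 0.006, 1.0, 0.0]
wrist_force: [-0.9, 0.8, -0.4]
finger_gap: -0.0
```

Call:
move_arm(commands=[[[0,0,-0.03],[0,0,0],-1],[[0,0,-0.03],[0,0,0],-1],[[0,0,0],[0,0,0],-1]])

```text
clock: 6.3
tcp_pos: [0.4682, -0.2319, 0.0949]
orientation: [-0.0, 0.007, 1.0, 0.0]
wrist_force: [-0.7, -0.5, 0.2]
finger_gap: 0.0001
```

Call:
move_arm(commands=[[[0,0,-0.03],[0,0,0],-1],[[0,0,-0.03],[0,0,0],-1],[[0,0,0],[0,0,0],-1]])

```text
clock: 6.6
tcp_pos: [0.4682, -0.2318, 0.0925]
orientation: [-0.0, 0.007, 1.0, 0.0]
wrist_force: [-0.3, 0.4, -0.5]
finger_gap: 0.0001
```

Call:
move_arm(commands=[[[0,0,-0.03],[0,0,0],-1],[[0,0,-0.03],[0,0,0],-1],[[0,0,0],[0,0,0],-1]])

```text
clock: 6.9
tcp_pos: [0.4683, -0.2318, 0.0901]
orientation: [-0.0, 0.007, 1.0, 0.0]
wrist_force: [-0.3, 0.5, 0.3]
finger_gap: 0.0001
```

Call:
move_arm(commands=[[[0,0,-0.03],[0,0,0],-1],[[0,0,-0.03],[0,0,0],-1],[[0,0,0],[0,0,0],-1]])

```text
clock: 7.2
tcp_pos: [0.4685, -0.232, 0.0884]
orientation: [0.0, 0.007, 1.0, -0.0]
wrist_force: [-1.3, 1.2, 3.5]
finger_gap: -0.0001
```

Run:
```python
from h import *
c=snap("side","s4"); f=c["frame"][130:200,250:320]
cv2.imwrite("pics/s4c.png",cv2.cvtColor(cv2.resize(f,None,fx=8,fy=8,interpolation=cv2.INTER_CUBIC),cv2.COLOR_RGB2BGR))
s=env.get_state();print(s["wrist_force"],s["tcp_pos"])
```

```text
[-1.87317261  0.09084143  3.50908437] [ 0.46843762 -0.23196587  0.08831582]
```

View pics/s4c.png

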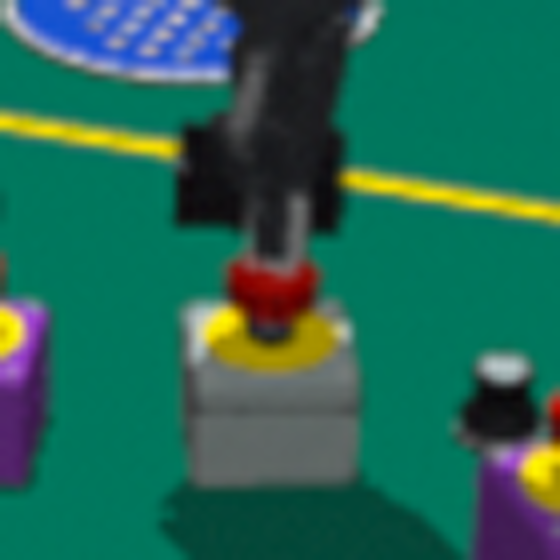

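Contact came at TCP z ≈ 0.089 with the head top at 0.094. So the shut tips are really about 5 mm behind the reported TCP, as the pictures showed, and I'll use that offset from here on. Now I press it in.

Call:
move_arm(commands=[[[0,0,-0.04],[0,0,0],-1],[[0,0,-0.04],[0,0,0],-1],[[0,0,0],[0,0,0],-1]])

```text
clock: 7.55
tcp_pos: [0.4685, -0.232, 0.0851]
orientation: [0.0, 0.007, 1.0, -0.0]
wrist_force: [-0.4, 0.8, 4.7]
finger_gap: -0.0002
```

Call:
move_arm(commands=[[[0,0,-0.04],[0,0,0],-1],[[0,0,-0.04],[0,0,0],-1],[[0,0,0],[0,0,0],-1]])

```text
clock: 7.85
tcp_pos: [0.4687, -0.2322, 0.0835]
orientation: [0.001, 0.007, 1.0, -0.001]
wrist_force: [-4.0, 2.3, 16.5]
finger_gap: -0.0001
```

Call:
move_arm(commands=[[[0,0,-0.03],[0,0,0],-1],[[0,0,0],[0,0,0],-1]])

```text
clock: 8.05
tcp_pos: [0.4689, -0.2323, 0.0834]
orientation: [0.001, 0.006, 1.0, -0.001]
wrist_force: [-7.2, 4.2, 23.2]
finger_gap: -0.0002
```

It went firm at TCP z 0.0834 with 23 N, after 6 mm of travel. Now I'll rise, open, and come down around the head.

Call:
move_arm(commands=[[[0,0,0.3],[0,0,0],-1],[[0,0,0.5],[0,0,0],1],[[0,0,0],[0,0,0],1],[[0,0,0],[0,0,0],1],[[0,0,0],[0,0,0],1]])

```text
clock: 8.55
tcp_pos: [0.4679, -0.2316, 0.1114]
orientation: [-0.001, 0.007, 1.0, 0.0]
wrist_force: [-0.7, -0.2, 0.1]
finger_gap: 0.0583
```

Run:
```python
from h import *
s=env.get_state();print(s["wrist_force"],s["tcp_pos"],s["finger_gap"])
c=snap("wrist","w5");redw(c,wristT(c,s),.076)
c=snap("side","s5"); f=c["frame"][130:200,250:320]
cv2.imwrite("pics/s5c.png",cv2.cvtColor(cv2.resize(f,None,fx=8,fy=8,interpolation=cv2.INTER_CUBIC),cv2.COLOR_RGB2BGR))
```

```text
[-0.74638772 -0.21805523  0.09717511] [ 0.46788859 -0.2316125   0.11136494] 0.058325487026748876
[ 220  189   62   62 2682] (250.84710693359375, 219.2686004638672, 31.196041107177734) [ 0.46943565 -0.23196675  0.076     ] 0.020758056899101922
```

View pics/w5.png

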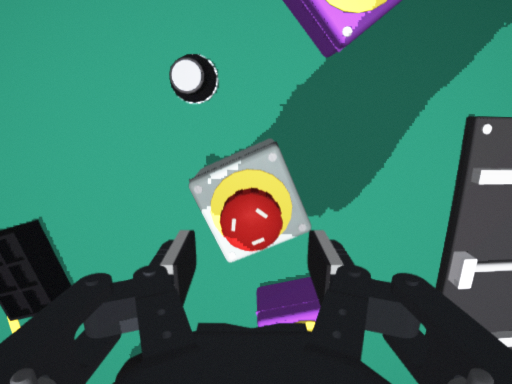

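View pics/s5c.png

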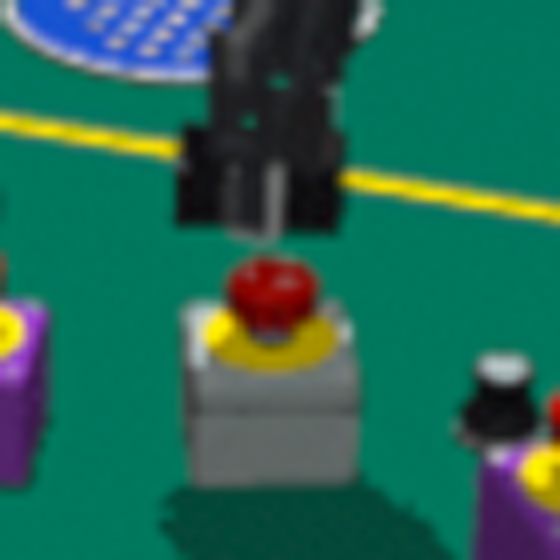

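The head now sits lower, which shows it is latched in, and it is centred at (251,219) between the fingers. I'll descend and grip its side.

Call:
move_arm(commands=[[[0.02,0,-0.4],[0,0,0],1],[[0,0,-0.4],[0,0,0],1],[[0,0,-0.3],[0,0,0],1],[[0,0,-0.3],[0,0,0],1],[[0,0,0],[0,0,0],1]])

```text
clock: 9.15
tcp_pos: [0.4679, -0.2311, 0.0543]
orientation: [-0.001, 0.007, 1.0, 0.001]
wrist_force: [0.1, 0.5, -0.6]
finger_gap: 0.0855
```

Run:
```python
from h import *
s=env.get_state();print(s["wrist_force"],s["tcp_pos"],s["finger_gap"])
c=snap("wrist","w6")
c=snap("side","s6"); f=c["frame"][130:200,250:320]
cv2.imwrite("pics/s6c.png",cv2.cvtColor(cv2.resize(f,None,fx=8,fy=8,interpolation=cv2.INTER_CUBIC),cv2.COLOR_RGB2BGR))
```

```text
[ 0.14559094  0.46494574 -0.63373802] [ 0.46789111 -0.2310702   0.05432858] 0.08553296382678367
```

View pics/s6c.png

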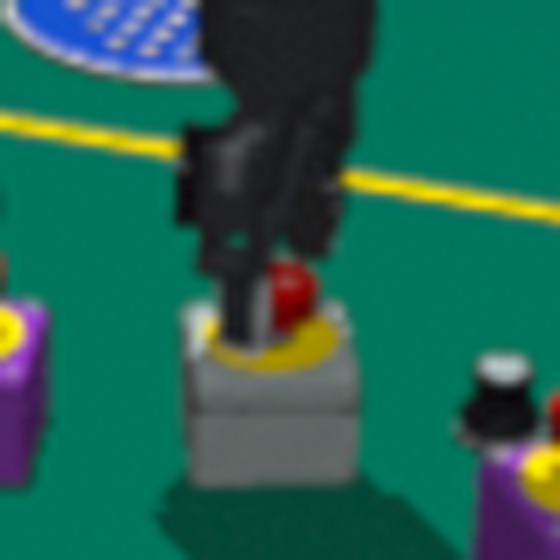

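View pics/w6.png

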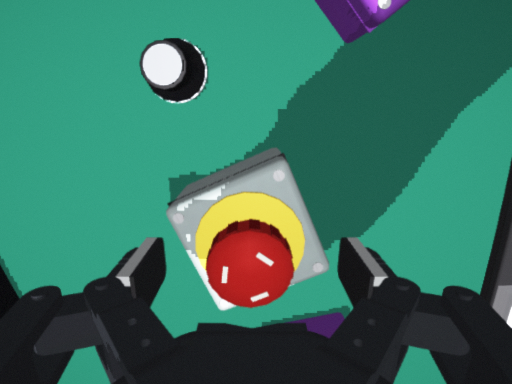

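Call:
move_arm(commands=[[[0,0,0],[0,0,0],-1],[[0,0,0],[0,0,0],-1],[[0,0,0],[0,0,0],-1],[[0,0,0],[0,0,0],-1],[[0,0,0],[0,0,0],-1]], newtons=50)

```text
clock: 9.75
tcp_pos: [0.4696, -0.2321, 0.0572]
orientation: [0.001, 0.007, 1.0, -0.0]
wrist_force: [-2.0, 0.2, 6.7]
finger_gap: 0.0382
```

Run:
```python
from h import *
s=env.get_state();print(s["wrist_force"],s["ft_torque"],s["tcp_pos"],s["finger_gap"],s["joint_pos"])
c=snap("wrist","w7")
```

```text
[-2.03600614  0.17733695  6.71781767] [0.23711481 0.19929627 0.0017084 ] [ 0.46955576 -0.23208131  0.05715365] 0.03818358373042565 [-6.12536439e-01  3.30538158e-01 -3.70313586e-01  8.68802989e-01
  2.67392478e-04 -5.99528715e-01]
```

View pics/w7.png

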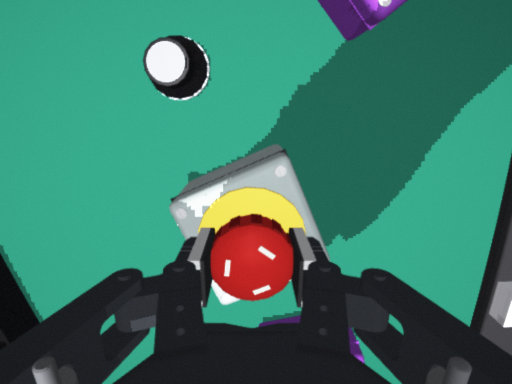

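The head is gripped at (251,257), with a gap of 38 mm. Next I twist it clockwise, which is −z from above, in 4° steps, rising with the head.

Call:
move_arm(commands=[[[0,0,0.015],[0,0,-0.5],-1],[[0,0,0.015],[0,0,-0.5],-1],[[0,0,0.015],[0,0,-0.5],-1],[[0,0,0.015],[0,0,-0.5],-1],[[0,0,0.015],[0,0,-0.5],-1]])

```text
clock: 10.3
tcp_pos: [0.4696, -0.2318, 0.06]
orientation: [0.001, 0.181, 0.983, 0.0]
wrist_force: [-1.1, 1.5, 4.5]
finger_gap: 0.0381
```

Run:
```python
from h import *
s=env.get_state();print(s["wrist_force"],s["ft_torque"],s["tcp_pos"],s["finger_gap"],s["orientation"])
c=snap("wrist","w8"); c=snap("side","s8"); f=c["frame"][130:200,250:320]
cv2.imwrite("pics/s8c.png",cv2.cvtColor(cv2.resize(f,None,fx=8,fy=8,interpolation=cv2.INTER_CUBIC),cv2.COLOR_RGB2BGR))
```

```text
[-1.10638309  1.46507818  4.45979127] [0.37798428 0.06652638 0.13322447] [ 0.46957704 -0.23182472  0.06000514] 0.03812012773858162 [5.69218079e-04 1.81271304e-01 9.83432951e-01 1.46204602e-04]
```

View pics/w8.png

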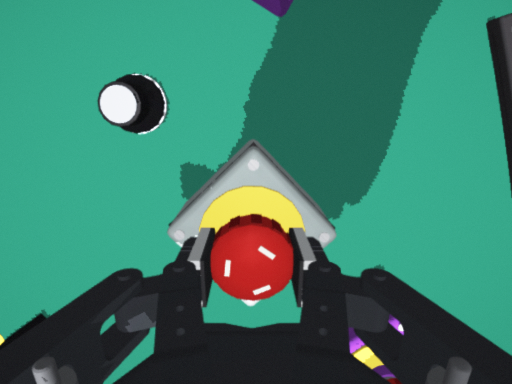

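View pics/s8c.png

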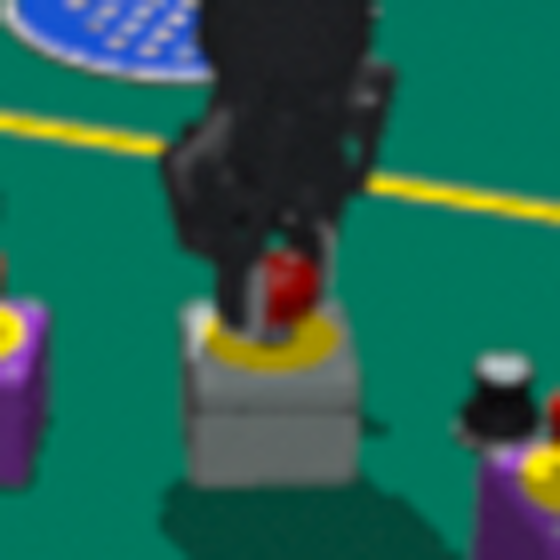

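The marks on the head stay fixed in the tool view, so it turns with the fingers. It has turned 20° so far, and I'll continue.

Call:
move_arm(commands=[[[0,0,0.015],[0,0,-0.5],-1],[[0,0,0.015],[0,0,-0.5],-1],[[0,0,0.015],[0,0,-0.5],-1],[[0,0,0.015],[0,0,-0.5],-1],[[0,0,0.015],[0,0,-0.5],-1]])

```text
clock: 10.9
tcp_pos: [0.4698, -0.2316, 0.0629]
orientation: [0.001, 0.348, 0.937, 0.001]
wrist_force: [0.3, 2.3, 5.2]
finger_gap: 0.038
```

Call:
move_arm(commands=[[[0,0,0],[0,0,-0.25],-1],[[0,0,0],[0,0,-0.25],-1],[[0,0,0],[0,0,0],-1]])

```text
clock: 11.2
tcp_pos: [0.4698, -0.2316, 0.0631]
orientation: [0.001, 0.379, 0.925, 0.0]
wrist_force: [-0.4, 3.0, 6.6]
finger_gap: 0.038
```

Run:
```python
from h import *
s=env.get_state();print(s["wrist_force"],s["ft_torque"],s["tcp_pos"],s["finger_gap"],s["orientation"],2*np.arctan2(s["orientation"][1],s["orientation"][2])*57.3)
c=snap("wrist","w9"); c=snap("side","s9"); f=c["frame"][130:200,250:320]
cv2.imwrite("pics/s9c.png",cv2.cvtColor(cv2.resize(f,None,fx=8,fy=8,interpolation=cv2.INTER_CUBIC),cv2.COLOR_RGB2BGR))
```

```text
[-0.41059215  3.02170635  6.57148262] [0.53174785 0.03532546 0.88425014] [ 0.46982041 -0.23155631  0.06308705] 0.03798453285721774 [6.86167196e-04 3.78990243e-01 9.25400321e-01 4.12283592e-04] 44.54559609239267
```

View pics/w9.png

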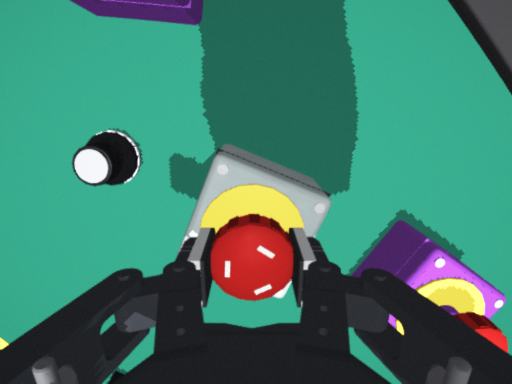

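View pics/s9c.png

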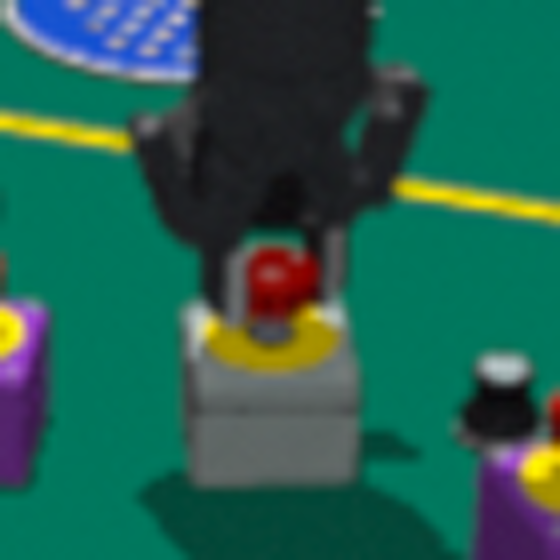

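The moment rose from 0.13 to 0.88 N m at 43.7°, so the head is at its stop, and the tool has risen the full 6 mm. I'll release and rise.

Call:
move_arm(commands=[[[0,0,0],[0,0,0],0.3],[[0,0,0],[0,0,0],0.3],[[0,0,0],[0,0,0],0.3],[[0,0,0.3],[0,0,0],0.3],[[0,0,0.7],[0,0,0],0.3]])

```text
clock: 11.8
tcp_pos: [0.4674, -0.2308, 0.101]
orientation: [-0.003, 0.381, 0.925, 0.001]
wrist_force: [0.5, 0.4, -0.5]
finger_gap: 0.0558
```

Call:
move_arm(commands=[[[0,0,0.7],[0,0,0.5],1],[[0,0,0.7],[0,0,0.5],1],[[0,0,0.7],[0,0,0.5],1],[[0,0,0.7],[0,0,0.5],1],[[0,0,0.7],[0,0,0.5],1]])

```text
clock: 12.3
tcp_pos: [0.469, -0.2319, 0.2444]
orientation: [0.0, 0.213, 0.977, -0.0]
wrist_force: [0.5, -1.0, 0.6]
finger_gap: 0.0852
```

Run:
```python
from h import *
s=env.get_state();print(s["wrist_force"],s["ft_torque"],s["tcp_pos"],s["finger_gap"],s["orientation"])
c=snap("wrist","w10");redw(c,wristT(c,s),.082); c=snap("side","s10"); f=c["frame"][130:200,250:320]
f0=pickle.load(open("side0.pkl","rb"))["frame"][130:200,250:320]; f5=cv2.cvtColor(cv2.imread("pics/s5.png"),cv2.COLOR_BGR2RGB)[130:200,250:320]
cv2.imwrite("pics/s10c.png",cv2.cvtColor(cv2.resize(np.hstack([f0[20:60,10:60],f5[20:60,10:60],f[20:60,10:60]]),None,fx=5,fy=5,interpolation=cv2.INTER_CUBIC),cv2.COLOR_RGB2BGR))
for n in (f0,f5,f):
    g=n.astype(int); v,u=np.nonzero((g[...,0]>90)&(g[...,1]<60)&(g[...,2]<60)); k=(u<50)&(u>20);print(len(v[k]),v[k].mean()+130,v[k].min()+130,v[k].max()+130)
```

```text
[ 0.4664885  -0.95572086  0.60842536] [ 0.01391071 -0.03543653  0.09107269] [ 0.46895426 -0.23191111  0.24440148] 0.08521292272614753 [ 3.47387170e-04  2.12864428e-01  9.77081671e-01 -1.50763090e-04]
[227   0  40  20 480] (246.5, 2.5, 19.65970230102539) [ 0.31498855 -0.16708038  0.082     ] 0.018622918604561608
[234 156  37  38 796] (251.87655639648438, 174.35784912109375, 18.762784957885742) [ 0.46910693 -0.23197371  0.082     ] 0.020232509906871133
[317 243  23  31 501] (332.4433898925781, 257.979248046875, 15.976763725280762) [ 0.60064049 -0.18744136  0.082     ] 0.019139094429836037
58 164.79310344827587 161 169
63 166.23809523809524 163 171
67 165.05970149253733 161 169
```

View pics/s10c.png

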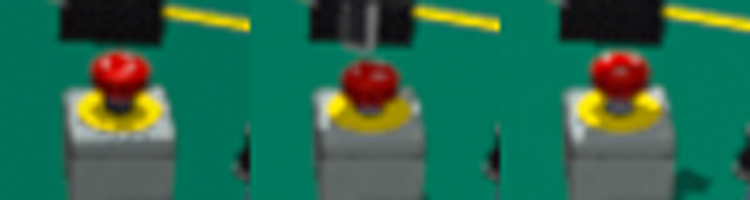

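View pics/w10.png

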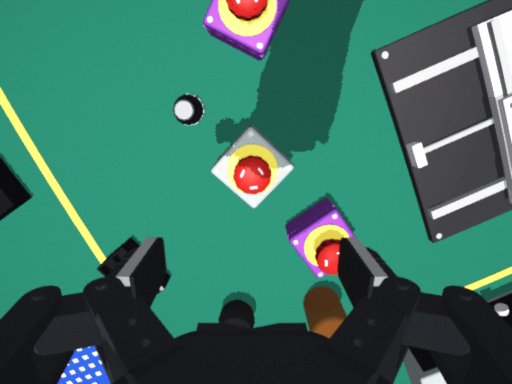

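The button is fully out again: its rows in the side view, 161–169, match the start (163–171 when it was pushed in). Now I'll move over the tray.

Call:
move_arm(commands=[[[0.2,0.7,0.1],[0,0,0.7],1],[[0.26,0.9,0],[0,0,0.7],1],[[0.26,0.9,0],[0,0,0.7],1],[[0.26,0.9,0],[0,0,0.7],1],[[0.26,0.9,0],[0,0,0.3],1]])

```text
clock: 12.9
tcp_pos: [0.5186, -0.0586, 0.2463]
orientation: [-0.0, -0.001, 1.0, 0.0]
wrist_force: [0.1, -0.6, 0.2]
finger_gap: 0.0855
```

Call:
move_arm(commands=[[[0.26,0.9,0],[0,0,0],1],[[0.26,0.9,0],[0,0,0],1],[[0.26,0.9,0],[0,0,0],1],[[0.26,0.9,0],[0,0,0],1],[[0.26,0.9,0],[0,0,0],1]])

```text
clock: 13.4
tcp_pos: [0.5707, 0.1215, 0.2462]
orientation: [-0.0, -0.0, 1.0, -0.0]
wrist_force: [-0.0, -1.0, 0.5]
finger_gap: 0.0853
```

Call:
move_arm(commands=[[[0,0,0],[0,0,0],1],[[0,0,0],[0,0,0],1]])

```text
clock: 13.6
tcp_pos: [0.5703, 0.1207, 0.2458]
orientation: [-0.001, -0.001, 1.0, -0.0]
wrist_force: [0.0, -0.5, 0.1]
finger_gap: 0.0855
```

Run:
```python
from h import *
s=env.get_state();print(s["tcp_pos"],s["orientation"],s["joint_pos"])
c=snap("wrist","w11");pickle.dump((c,wristT(c,s)),open("w11.pkl","wb"))
```

```text
[0.57034607 0.12070148 0.24582161] [-5.94423319e-04 -1.24508372e-03  9.99999025e-01 -2.15383511e-04] [ 7.10733869e-02  3.26162795e-01  1.09713679e-01  1.35556322e+00
 -3.46769482e-04  6.85834291e-02]
```

View pics/w11.png

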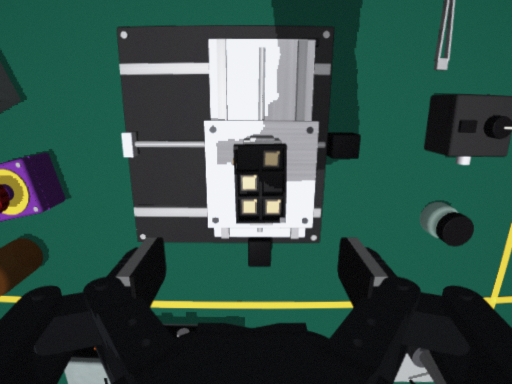

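Run:
```python
from h import *
c,T=pickle.load(open("w11.pkl","rb"))
f=c["frame"]
cv2.imwrite("pics/w11c.png",cv2.cvtColor(cv2.resize(f[120:240,195:330],None,fx=5,fy=5,interpolation=cv2.INTER_CUBIC),cv2.COLOR_RGB2BGR))
g=f.astype(int).sum(2); m=np.zeros(g.shape,np.uint8); m[140:226,230:292]=(g<260)[140:226,230:292]
m=cv2.morphologyEx(m,cv2.MORPH_CLOSE,np.ones((15,15)));m=cv2.morphologyEx(m,cv2.MORPH_OPEN,np.ones((5,5)))
cs=max(cv2.findContours(m,0,2)[0],key=cv2.contourArea)
P=onz(c,cs[:,0],.096,T)[:,:2]; r=cv2.minAreaRect((P*1000).astype(np.float32)); print(r, cv2.boundingRect(cs))
print(cv2.boxPoints(r))
# side edges by rows: fit lines
for side in(0,1):
    pts=[]
    for v in range(152,215,3):
        u=np.nonzero(m[v])[0]; 
        if len(u): pts.append((u[0]-.5 if side==0 else u[-1]+.5,v))
    Q=onz(c,pts,.096,T); k=np.polyfit(Q[:,0],Q[:,1],1); print(side,k,np.polyval(k,.573),np.abs(np.polyval(k,Q[:,0])-Q[:,1]).max())
```

```text
((577.830078125, 130.0439910888672), (85.22782897949219, 53.48568344116211), 1.3693956136703491) (234, 143, 53, 80)
[[534.58923  155.76079 ]
 [535.86743  102.2904  ]
 [621.0709   104.327194]
 [619.7927   157.79758 ]]
0 [0.02608026 0.08827016] 0.10321414897158834 0.0005978212847233544
1 [-0.00106234  0.15721214] 0.1566034146410766 0.0005743297655015356
```

View pics/w11c.png

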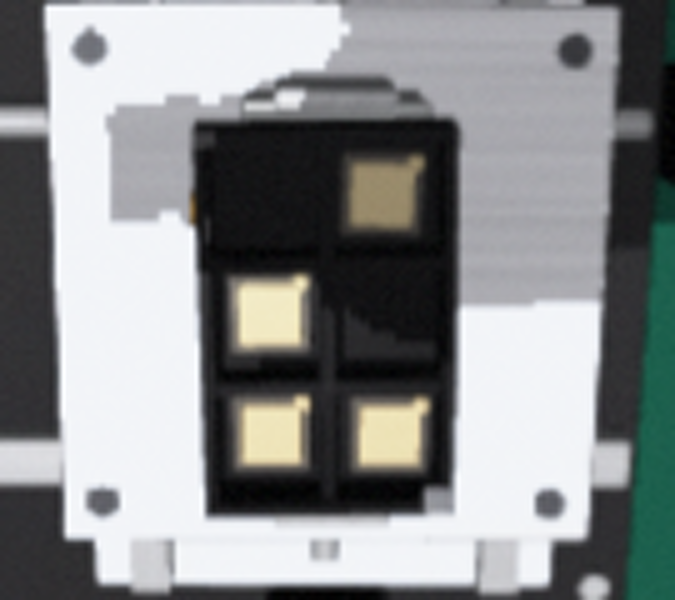

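Run:
```python
from h import *
c,T=pickle.load(open("w11.pkl","rb")); t=pickle.load(open("top0.pkl","rb"))
def fo(c,box):
    f=c["frame"].astype(int);u0,v0,u1,v1=box;k=f[v0:v1,u0:u1];m=(k[...,0]-k[...,2]>70)&(k[...,0]-k[...,1]>25)
    v,u=np.nonzero(m);print(len(u)); return np.array([u.mean()+u0,v.mean()+v0])
a=fo(c,(226,150,238,172));b=fo(t,(190,170,202,184));print(a,b)
print(tri(dict(c,camera_from_world=np.linalg.inv(T)),a,t,b))
for z in (.054,.08,.096):print(onz(c,a,z,T),onz(t,b,z))
# tray centre check via top camera: project rectangle corners
R=np.array([[534.6,155.8],[535.9,102.3],[621.1,104.3],[619.8,157.8]])/1000
print(proj(t,np.c_[R,np.full(4,.096)]))
```

```text
0
0
[nan nan] [nan nan]
 ** On entry to DLASCL parameter number  4 had an illegal value
 ** On entry to DLASCL parameter number  4 had an illegal value
 ** On entry to DLASCL parameter number  4 had an illegal value
 ** On entry to DLASCL parameter number  4 had an illegal value
 ** On entry to DLASCL parameter number  5 had an illegal value
 ** On entry to DLASCL parameter number  4 had an illegal value<stdin>:5: RuntimeWarning: Mean of empty slice.
  ret = ret.dtype.type(ret / rcount)
Traceback (most recent call last):
  File "h.py", line 19, in tri
    t=np.linalg.lstsq(np.c_[d1,-d2],o2-o1,rcond=None)[0]
      ~~~~~~~~~~~~~~~^^^^^^^^^^^^^^^^^^^^^^^^^^^^^^^^
numpy.linalg.LinAlgError: SVD did not converge in Linear Least Squares
```

Run:
```python
from h import *
c,T=pickle.load(open("w11.pkl","rb")); t=pickle.load(open("top0.pkl","rb"))
print(c["frame"][158:165,230:238].tolist()[3]); print(t["frame"][177,190:202].tolist())
a=(195+193/5,120+208/5);b=(140+279/5,125+260/5)
cc=dict(c,camera_from_world=np.linalg.inv(T))
print(tri(cc,a,t,b))
for z in (.054,.08,.096):print(onz(c,a,z,T),onz(t,b,z))
R=np.array([[534.6,155.8],[535.9,102.3],[621.1,104.3],[619.8,157.8]])/1000
print(proj(t,np.c_[R,np.full(4,.096)]))
```

```text
[[173, 175, 181], [169, 169, 174], [163, 160, 161], [129, 106, 69], [41, 34, 23], [17, 17, 17], [14, 15, 18], [13, 13, 14]]
[[68, 75, 76], [69, 74, 74], [62, 69, 69], [61, 66, 67], [102, 91, 67], [173, 149, 89], [201, 190, 161], [238, 242, 243], [246, 250, 251], [246, 250, 251], [246, 250, 251], [246, 250, 250]]
(array([0.55669695, 0.10115056, 0.07721569]), np.float64(0.0013343730404386908))
[[0.56157815 0.09988157 0.054     ]] [[0.55919502 0.10399899 0.054     ]]
[[0.55685032 0.10146828 0.08      ]] [[0.55566409 0.10062053 0.08      ]]
[[0.55394089 0.10244471 0.096     ]] [[0.5534912  0.09854148 0.096     ]]
[[173.46878705 184.10511308]
 [194.18182049 183.78235419]
 [194.22908395 151.11806135]
 [173.70570418 151.4957344 ]]
```

The tray measures 85 × 53.5 mm against a given 84 × 54, with its centre at (0.578, 0.130) and turned about 0.7°. The top view reprojects onto it. The small orange speck at about (0.556, 0.101, 0.077) lies some 10 mm clear of where the pads will go. I'll centre, descend part way and look again.

Call:
move_arm(commands=[[[0.2,0.23,-0.4],[0,0,0.09],1],[[0,0,-0.6],[0,0,0],1],[[0,0,-0.6],[0,0,0],1],[[0,0,-0.6],[0,0,0],1],[[0,0,-0.3],[0,0,0],1]])

```text
clock: 14.15
tcp_pos: [0.5773, 0.1283, 0.143]
orientation: [-0.002, -0.006, 1.0, -0.0]
wrist_force: [0.0, 0.6, -0.4]
finger_gap: 0.0858
```

Call:
move_arm(commands=[[[0,0,-0.2],[0,0,0],1],[[0,0,0],[0,0,0],1],[[0,0,0],[0,0,0],1]])

```text
clock: 14.45
tcp_pos: [0.5794, 0.1291, 0.1391]
orientation: [0.001, -0.007, 1.0, 0.0]
wrist_force: [0.5, -0.3, 0.6]
finger_gap: 0.0851
```

Run:
```python
from h import *
s=env.get_state();print(s["tcp_pos"],s["orientation"],s["wrist_force"])
c=snap("wrist","w12");pickle.dump((c,wristT(c,s)),open("w12.pkl","wb"))
```

```text
[0.57936322 0.12912656 0.13906157] [ 6.09220387e-04 -6.57974337e-03  9.99978163e-01  9.75931714e-05] [ 0.46619943 -0.30869651  0.56307125]
```

View pics/w12.png

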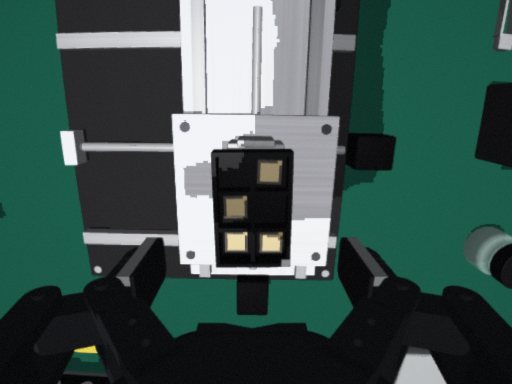

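Run:
```python
from h import *
c,T=pickle.load(open("w12.pkl","rb"))
f=c["frame"]
cv2.imwrite("pics/w12c.png",cv2.cvtColor(cv2.resize(f[135:285,180:330],None,fx=4,fy=4,interpolation=cv2.INTER_CUBIC),cv2.COLOR_RGB2BGR))
g=f.astype(int).sum(2); m=np.zeros(g.shape,np.uint8); m[140:275,200:305]=(g<170)[140:275,200:305]
m=cv2.morphologyEx(m,cv2.MORPH_CLOSE,np.ones((21,21)));m=cv2.morphologyEx(m,cv2.MORPH_OPEN,np.ones((9,9)))
cs=max(cv2.findContours(m,0,2)[0],key=cv2.contourArea)
P=onz(c,cs[:,0],.096,T)[:,:2]; r=cv2.minAreaRect((P*1000).astype(np.float32)); print(r, cv2.boundingRect(cs)); print(cv2.boxPoints(r))
for side in(0,1):
    pts=[]
    for v in range(165,255,3):
        u=np.nonzero(m[v])[0]
        if len(u): pts.append((u[0]-.5 if side==0 else u[-1]+.5,v))
    Q=onz(c,pts,.096,T); k=np.polyfit(Q[:,0],Q[:,1],1); print(side,k,np.polyval(k,.578),np.abs(np.polyval(k,Q[:,0])-Q[:,1]).max())
```

```text
((577.9776000976562, 129.63623046875), (85.49884796142578, 53.50575256347656), 1.0713328123092651) (212, 149, 81, 118)
[[534.7355  155.58513]
 [535.73584 102.08874]
 [621.2197  103.68733]
 [620.21936 157.18372]]
0 [0.02664311 0.08771528] 0.10311499689181497 0.0003864407680333193
1 [0.01046097 0.15023874] 0.1562851793360666 0.0004209155001497489
```

View pics/w12c.png

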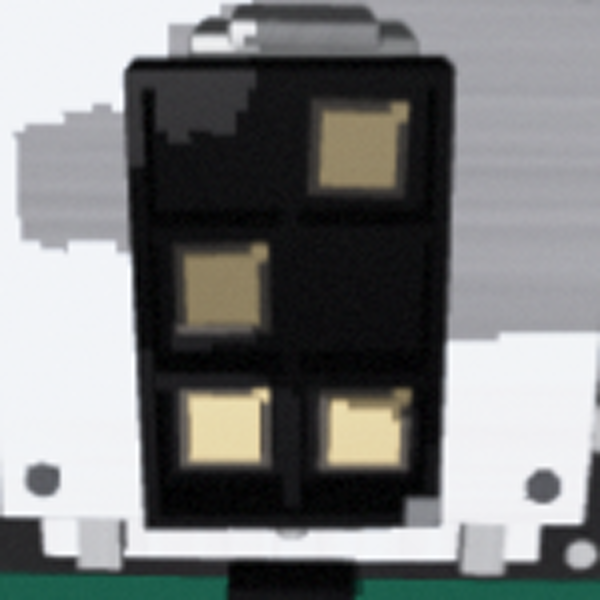

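The second look gives a centre of (0.578, 0.130) and a yaw of about 1°, with all four packages in their pockets and the sides clear. I'll descend to the grasp.

Call:
move_arm(commands=[[[0,0.015,-0.4],[0,0,0.03],1],[[0,0,-0.4],[0,0,0],1],[[0,0,-0.4],[0,0,0],1],[[0,0,-0.3],[0,0,0],1],[[0,0,-0.2],[0,0,0],1]])

```text
clock: 15.0
tcp_pos: [0.579, 0.1299, 0.0701]
orientation: [0.0, -0.009, 1.0, 0.0]
wrist_force: [-0.7, -0.2, 0.2]
finger_gap: 0.0855
```

Call:
move_arm(commands=[[[0,0,-0.15],[0,0,0],1],[[0,0,-0.1],[0,0,0],1],[[0,0,0],[0,0,0],1],[[0,0,0],[0,0,0],1]])

```text
clock: 15.4
tcp_pos: [0.5791, 0.1299, 0.0607]
orientation: [0.0, -0.009, 1.0, 0.0]
wrist_force: [-0.7, 0.3, -0.7]
finger_gap: 0.0854
```

Run:
```python
from h import *
s=env.get_state();print(s["tcp_pos"],s["orientation"],s["wrist_force"])
c=snap("wrist","w13");c=snap("side","s13"); f=c["frame"][170:260,150:270]
cv2.imwrite("pics/s13c.png",cv2.cvtColor(cv2.resize(f,None,fx=6,fy=6,interpolation=cv2.INTER_CUBIC),cv2.COLOR_RGB2BGR))
```

```text
[0.57906657 0.12991783 0.06071793] [ 3.16982529e-04 -8.84544484e-03  9.99960826e-01  6.54025688e-05] [-0.66747337  0.2609217  -0.70576972]
```

View pics/w13.png

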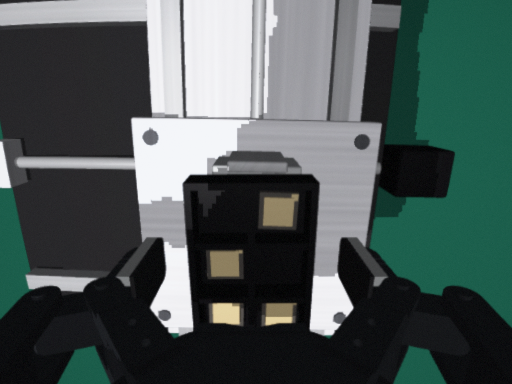

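View pics/s13c.png

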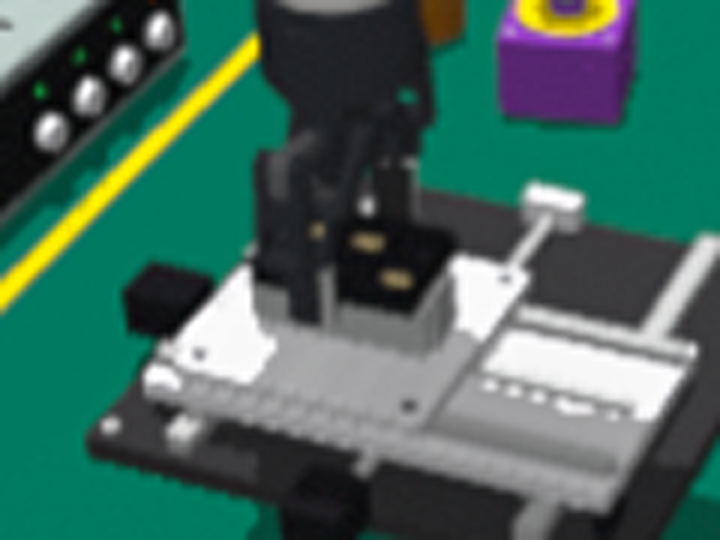

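The jaws straddle the tray's long sides: the tray spans columns 188–317 between fingers at about 160 and 342. I'll close in two stages.

Call:
move_arm(commands=[[[0,0,0],[0,0,0],0.6],[[0,0,0],[0,0,0],0.45],[[0,0,0],[0,0,0],0.38],[[0,0,0],[0,0,0],0.34],[[0,0,0],[0,0,0],0.31]], newtons=35)

```text
clock: 16.0
tcp_pos: [0.5787, 0.1299, 0.0603]
orientation: [-0.0, -0.009, 1.0, 0.0]
wrist_force: [0.8, 0.1, 0.3]
finger_gap: 0.0559
```

Call:
move_arm(commands=[[[0,0,0],[0,0,0],0.28],[[0,0,0],[0,0,0],0.26],[[0,0,0],[0,0,0],0.24],[[0,0,0],[0,0,0],0.2],[[0,0,0],[0,0,0],0.1]])

```text
clock: 16.5
tcp_pos: [0.5788, 0.1299, 0.0605]
orientation: [0.0, -0.009, 1.0, 0.0]
wrist_force: [-0.2, -0.2, 2.4]
finger_gap: 0.0532
```

Call:
move_arm(commands=[[[0,0,0],[0,0,0],-0.2],[[0,0,0],[0,0,0],-1],[[0,0,0],[0,0,0],-1]])

```text
clock: 16.8
tcp_pos: [0.5788, 0.1298, 0.0605]
orientation: [0.0, -0.009, 1.0, 0.0]
wrist_force: [-0.9, 1.1, 2.7]
finger_gap: 0.0533
```

Run:
```python
from h import *
s=env.get_state();print(s["tcp_pos"],s["orientation"],s["wrist_force"],s["ft_torque"],s["finger_gap"])
c=snap("wrist","w14");c=snap("side","s14"); f=c["frame"][170:260,150:270]
cv2.imwrite("pics/s14c.png",cv2.cvtColor(cv2.resize(f,None,fx=6,fy=6,interpolation=cv2.INTER_CUBIC),cv2.COLOR_RGB2BGR))
```

```text
[0.57883192 0.12984477 0.06049271] [ 1.15063168e-04 -8.81256754e-03  9.99961162e-01  2.97488694e-05] [-0.85932165  1.08097681  2.72682065] [-0.12307738  0.16405242 -0.02093492] 0.053315938024578374
```

View pics/w14.png

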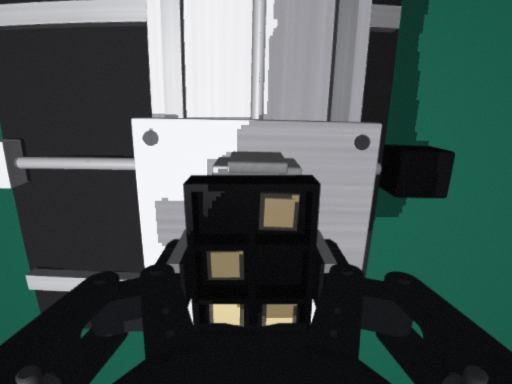

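View pics/s14c.png

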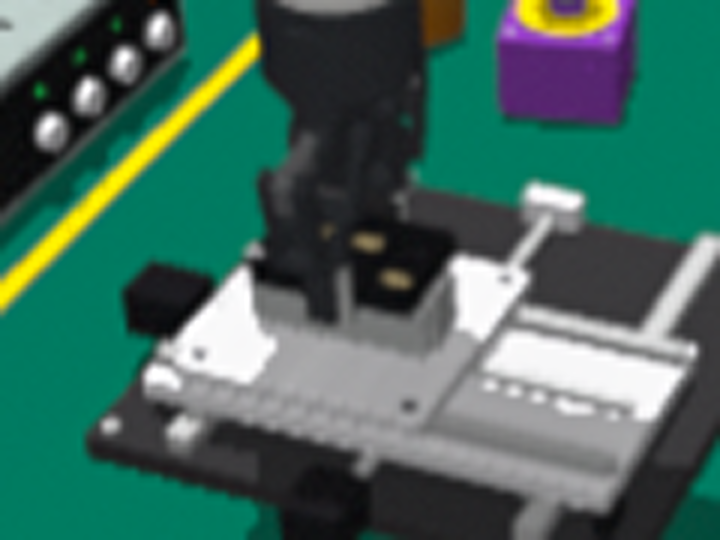

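Call:
move_arm(commands=[[[0,0,0],[0,0,0],-1],[[0,0,0.03],[0,0,0],-1],[[0,0,0.05],[0,0,0],-1],[[0,0,0.08],[0,0,0],-1],[[0,0,0.1],[0,0,0],-1]], newtons=45)

```text
clock: 17.4
tcp_pos: [0.5785, 0.1299, 0.0706]
orientation: [-0.0, -0.009, 1.0, 0.0]
wrist_force: [-0.1, -0.3, -0.7]
finger_gap: 0.0533
```

Call:
move_arm(commands=[[[0,0,0.1],[0,0,0],-1],[[0,0,0.1],[0,0,0],-1],[[0,0,0.06],[0,0,0],-1],[[0,0,0.03],[0,0,0],-1],[[0,0,0],[0,0,0],-1]])

```text
clock: 17.9
tcp_pos: [0.5789, 0.1299, 0.0825]
orientation: [0.0, -0.009, 1.0, 0.0]
wrist_force: [-0.0, 0.5, -0.5]
finger_gap: 0.0536
```

Run:
```python
from h import *
s=env.get_state();print(s["tcp_pos"],s["orientation"],s["wrist_force"],s["ft_torque"],s["finger_gap"])
c=snap("wrist","w15");c=snap("side","s15"); f=c["frame"][150:260,150:270]
cv2.imwrite("pics/s15c.png",cv2.cvtColor(cv2.resize(f,None,fx=5,fy=5,interpolation=cv2.INTER_CUBIC),cv2.COLOR_RGB2BGR))
```

```text
[0.57887372 0.12987178 0.08254261] [ 1.77287321e-04 -8.82391092e-03  9.99961051e-01  6.02732266e-05] [-0.02814908  0.49357346 -0.54675274] [0.0089067  0.00911702 0.03324715] 0.05359495939873567
```

View pics/w15.png

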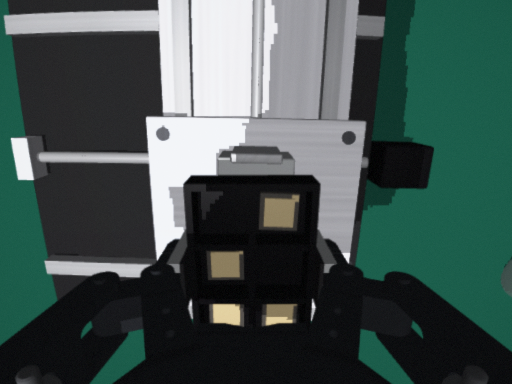

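View pics/s15c.png

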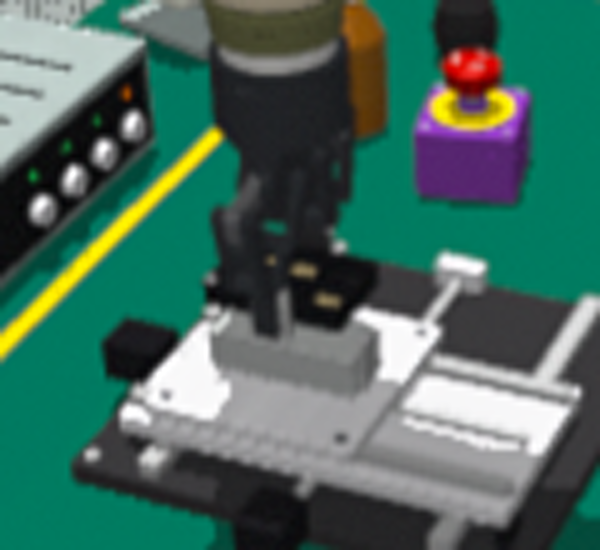

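The tray comes up level: it keeps the same pixels in the tool view, and the packages sit in their pockets. I'll continue lifting smoothly.

Call:
move_arm(commands=[[[0,0,0.06],[0,0,0],-1],[[0,0,0.1],[0,0,0],-1],[[0,0,0.15],[0,0,0],-1],[[0,0,0.2],[0,0,0],-1],[[0,0,0.2],[0,0,0],-1]])

```text
clock: 18.5
tcp_pos: [0.5789, 0.1299, 0.1117]
orientation: [0.0, -0.009, 1.0, 0.0]
wrist_force: [-0.1, 0.6, -0.2]
finger_gap: 0.0533
```

Call:
move_arm(commands=[[[0,0,0.2],[0,0,0],-1],[[0,0,0.2],[0,0,0],-1],[[0,0,0.2],[0,0,0],-1],[[0,0,0.2],[0,0,0],-1],[[0,0,0.2],[0,0,0],-1]])

```text
clock: 19.0
tcp_pos: [0.5788, 0.1299, 0.1514]
orientation: [0.0, -0.009, 1.0, 0.0]
wrist_force: [-0.5, 0.5, -1.8]
finger_gap: 0.0528
```

Call:
move_arm(commands=[[[0,0,0.2],[0,0,0],-1],[[0,0,0.2],[0,0,0],-1],[[0,0,0.17],[0,0,0],-1],[[0,0,0.12],[0,0,0],-1],[[0,0,0.06],[0,0,0],-1]])

```text
clock: 19.5
tcp_pos: [0.579, 0.1299, 0.1813]
orientation: [0.0, -0.009, 1.0, 0.0]
wrist_force: [-0.1, 0.0, -1.5]
finger_gap: 0.0533
```

Call:
move_arm(commands=[[[0,0,0.03],[0,0,0],-1],[[0,0,0],[0,0,0],-1],[[0,0,0],[0,0,0],-1],[[0,0,0],[0,0,0],-1],[[0,0,0],[0,0,0],-1]])

```text
clock: 20.0
tcp_pos: [0.5786, 0.1299, 0.1816]
orientation: [-0.0, -0.009, 1.0, 0.0]
wrist_force: [-0.6, -0.1, -1.4]
finger_gap: 0.0532
```

Run:
```python
from h import *
s=env.get_state();print(s["tcp_pos"],s["orientation"],s["wrist_force"],s["ft_torque"],s["finger_gap"],s["qvel"])
c=snap("wrist","w16");c=snap("side","s16"); f=c["frame"][120:260,150:300]
cv2.imwrite("pics/s16c.png",cv2.cvtColor(cv2.resize(f,None,fx=4,fy=4,interpolation=cv2.INTER_CUBIC),cv2.COLOR_RGB2BGR))
```

```text
[0.57860705 0.12988006 0.18164669] [-2.39525785e-04 -8.82712648e-03  9.99961011e-01  3.93348535e-05] [-0.61937791 -0.09763858 -1.3993977 ] [-0.00329222 -0.00562886 -0.05882743] 0.053231211014734194 [ 2.54976177e-04 -1.89009654e-03  1.38150344e-03  1.00041117e-03
 -5.81778280e-05 -1.24342368e-03]
```

View pics/w16.png

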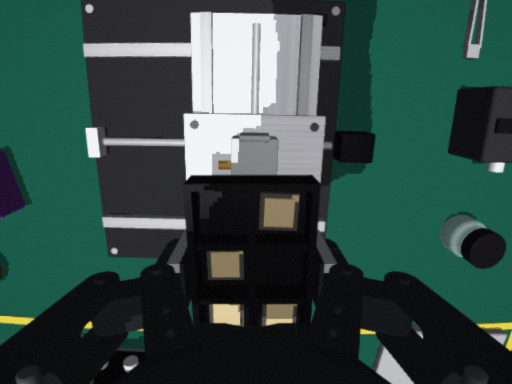

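View pics/s16c.png

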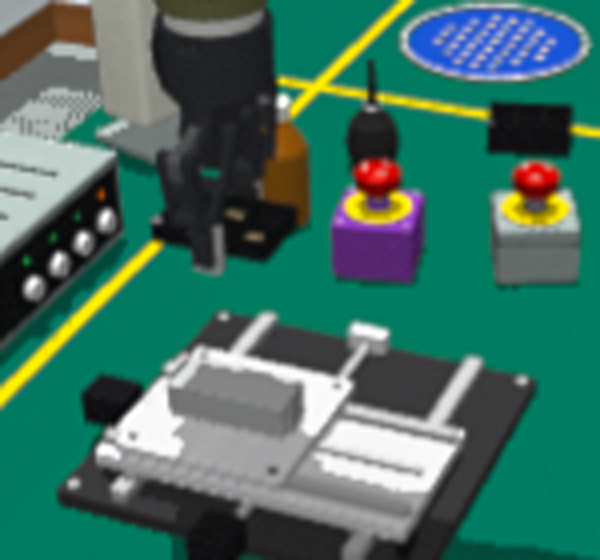

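The tray is held level and still, 121 mm above the nest (TCP 0.0605 → 0.1816). All four packages show in their pockets at (279,211), (225,264), (226,314) and (280,314). The stop button stands out and the bench looks undisturbed. I'll hand in.

Run:
```python
from h import *
s=env.get_state();print(s["clock"],s["tcp_pos"],s["finger_gap"])
print(job.hand_in())
```

```text
20.1 [0.57868058 0.12988481 0.18175825] 0.053209356407312385
the job is handed in; nothing more can be done
None
```

I handed the job in at 20.1 s: the stop button is cleared and the tray is held about 12 cm above the nest. The hand-in gives no verdict.

- **Button pressed:** I pushed the grey box's button in with shut fingertips. It moved 6 mm, stood firm at 23 N and stayed in when let go.
- **Button twisted:** I gripped the head and turned it clockwise to its stop. The moment rose from 0.13 to 0.88 N m at about 43°, with a few degrees of finger slip. In the side view its height then matched the start.
- **Tray lifted:** I took it by its long sides at 45 N and raised it straight up 121 mm. In the last pictures it was level and still, with all four packages in their pockets. The two nearest the gripper were only partly visible. The bystanders I could see had not moved.

**What disagreed:**
- **Fingertips:** they are given as 19 mm ahead of the TCP, but contact put them about 5 mm behind it when shut. I worked with the measured value.
- **Finger gap:** it read 38 mm on the 40 mm head and 53 mm on the 54 mm tray.
- **Wrist force:** it read 1.4 N for the lifted tray, slightly below the roughly 1.5 N that is the computed average for the given weights.

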